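Snap the clear cover onto an ampoule gift pack

TASK

Take the clear red-edged cover from the grey tray, lay it rib-up in the open ampoule pack that stands on the sprung rest, and press it down until it has clicked under all three white catches and lies fully home along every edge. Press gently: the sprung rest may sink, but must not be driven down onto its stops. Let go, and do not knock over or push about the two loose ampoules, the scanner or the label roll.

Things in the scene. Friction and masses are not known exactly. Their poses are not given: they have to be found in the camera images.
- cover: Loose rigid cover, 110 mm (its x) by 160 mm (its y), 80 g: red flange 5 mm thick with round edges, a clear dome 90 x 140 mm on it, a red grip rib on top. Origin: centre of the flange's underside; z up when rib-up. It fits either way round (half a turn about z). At the start it lies rib-up and level in a shallow grey tray with a 12 mm rim.
- rib (a point): Middle of the top of the cover's red grip rib, 35 mm above the cover's origin. The rib is 20 mm wide (cover's x), 70 mm long (cover's y) and stands 18 mm above the flat top of the dome, which is itself 17 mm above the flange's underside.
- edge_a (a point): Middle of the cover's +x edge (a long edge), at the flange's underside, 55 mm from the cover's origin.
- edge_b (a point): Middle of the cover's +y edge (a short edge), at the flange's underside, 80 mm from the cover's origin.
- edge_c (a point): Middle of the cover's -x edge (a long edge), at the flange's underside, 55 mm from the cover's origin.
- edge_d (a point): Middle of the cover's -y edge (a short edge), at the flange's underside, 80 mm from the cover's origin.
- seat (a point): Where the cover's origin must end: centre of the seat ledge in the open pack (gold carton 143 mm in x by 193 mm in y, black insert, six ampoules in it that stay under the dome; z up). The pack is held on the sprung rest and moves with it; standing free the ledge is 78 mm above the table. A cover just laid in lies on the catches, its underside about 8 to 10 mm above the ledge.
- guide (a point): Inner corner (+x, +y) of one of the pack's four black corner guides, at its straight part's top, 14 mm above the ledge, 56 mm (x) and 81 mm (y) from the seat: 1 mm play round the cover. Above that the guides flare outwards at 45 degrees for 6 mm.
- catch_a (a point): Lip of a white spring catch (22 mm wide) in mid +y end of the pack, 7 mm above the ledge, 79 mm from the seat; its ramp rises 8 mm above the lip. Pressed down on the dome beside this catch, the cover resists until the lip springs back over the flange with a click and the push drops by a quarter or more. A catch takes some 6 to 13 N, differing each time; all three at once overload the rest.
- catch_b (a point): The same for the catch in the pack's +x side, 54.5 mm (x) and -56 mm (y) from the seat. A press outside the triangle of the three catches can prise an edge that has already clicked out again: it can be pressed home again.
- catch_c (a point): The same for the catch in the pack's -x side, -54.5 mm (x) and -56 mm (y) from the seat. The -y end has no catch.
- platen (a joint): How far the platen of the sprung rest, with the pack on it, has been pushed down (m): 0 standing free, 0.019 on its stops. It begins to sink at about 3 N and sinks about 1.25 mm for each further newton, so it meets its stops at about 18 N; it goes straight down without tilting and comes up again by itself.
- ampoule_a: loose brown ampoule with a gold cap, red label, standing upright, 18 mm across, 80 mm high; origin at its foot; leave it alone
- ampoule_b: loose brown ampoule with a gold cap, green label, standing upright, 18 mm across, 80 mm high; origin at its foot; leave it alone
- scanner: hand scanner lying on the belt, about 190 mm long and 50 mm high, origin under its middle; leave it alone
- label_roll: roll of blank labels lying flat, 84 mm across and 30 mm high, origin under its centre; leave it alone
Things that resemble listed ones, but are neither listed nor needed, are in the scene too. Of the things like the cover, leave any that is pink; of the rest the smaller one is meant.

How it is judged:
By the outcome, as a careful person would: the job done as asked, in the order asked, and still so for the second after the job is handed in, with the robot touching nothing.
It also fails if it takes over 64 s, if anything falls off the work surface, if the arm or the gripper's body presses on something with over 40 N, if the wrist force passes 120 N, or if a joint passes its speed limit or range.

ROBOT

A 6-joint arm with a two-finger parallel gripper is mounted at the origin on the work surface. World frame = base frame: x ahead of the robot, y to its left, z up, the work surface at z = 0. Lengths are in mm, angles in rad, forces in N, time in s.
With the tool pointing down it reaches from about 325 to 775 mm from the base axis. Payload 5.5 kg.
Tool frame: the origin (TCP) lies midway between the tips of the shut fingers; the grasp point (between the pads) lies manip.grip_point_offset behind it (manip.grip_point_offset is the distance from the TCP to the grasp point, in mm); z points along the fingers, y is the direction in which the jaws open and shut (so a half turn about z gives the same grasp; the last joint's range is limited). The gripper opens to 85 mm and grips with 20 to 120 N. Pads are 22 mm wide; open, the fingers measure 114 mm over their backs; the gripper's body (76 mm by 85 mm) begins 54 mm behind the grasp point. The pads swing forward as they close: fully open they stand 13 mm farther back than shut.
Start: joints at [1.261, 0.091, 1.231, -0, 1.82, -0.057], TCP at [150.073, 580.943, 231.275] pointing down, gripper open.
Joint ranges: [-2.87, 2.87], [-0.86, 2.18], [0.17, 2.46], [-1.51, 4.65], [0.06, 2.69], [-2.65, 2.65]. Speed limits (rad/s): [2.57, 2.57, 3.01, 3.14, 3.14, 3.14].

INTERFACE

Orientations are given as a unit quaternion [x, y, z, w].
In Python, from cell import monitor, optics, hand_in, manip gives the robot as it stands.
- The arm moves only by the tool send_rows, never from a script. Its argument "targets" is a list of rows, each a list of 6 numbers: the shift along the world's x, y, z in mm, then the turn, a rotation vector about the world's x, y, z in degrees. In form: [[dx, dy, dz, rx, ry, rz], ...]. A call has 1 to 8 rows; each row is the pose to reach, as a shift and turn from the pose commanded when the call began; what a row does not reach only later rows make up. A row lasts 1/8 s, in which the tool goes at most 62.5 mm and 10.7 degrees, less where a joint would pass 70% of its speed; a pose out of reach is approached as far as the arm can. A call with a gripper value outside its range is refused whole. "grip" is the opening, from 0 (shut) to 1 (fully open), set as the call begins (left out, the last holds). The fingers move at their own pace and stop on an object; "grip_force" is the grip in N (left out, the last holds). Time passes only in rows, so rows that repeat a pose let the fingers close. It gives the time, the measured TCP pose, the force and the opening at its end, in the units of the state.
- monitor.observe(): the state, without advancing time (a new reading comes with each control period).
- optics.snapshot(name): name is "scene" or "top" or "wrist"; returns the picture (420x560x3 uint8, red, green, blue); there is no depth.
- optics.get_calibration(name): a dict with "intrinsics" (3x3 intrinsics, pixels), "position" and "rotation" of the camera in the world; the wrist camera has in their place "tool_from_camera" (4x4, takes a point from camera to tool coordinates, whose origin is the TCP and whose axes are the flange's). Camera axes: x right, y down, z forward; pixel columns grow to the right and rows downward; lengths in mm; the calibration is good to about 2 mm. A picture is of the moment at which its call begins: read the wrist's pose just before it. get_calibration takes no time and is no camera call.
- hand_in(): hands the job in, once; it reports no verdict.
The state is a dict: "time": time; "joints": joint angles; "qvel": joint speeds; "tau": joint torques, N m; "tcp_pos": TCP position; "orientation": TCP orientation; "contact_force": force on the tool from outside, world axes, zero at the start; "torque": the same for the moment, N m; "width": opening from 0.0 (shut) to 1.0 (fully open).
Only numpy, scipy, OpenCV 4.12 (cv2) and the standard library are available. Lean on these libraries where they do the work, as an engineer would, in place of code of your own. Each camera call takes 0.05 s, during which the arm holds its last target.

## Working session

There is one attempt and no reset: what is moved stays moved. The work goes in short steps, Python scripts to look and compute and a tool call to move; the robot and the scene stay as the last step left them, time stands still between calls to the robot, and variables do not carry over. Pictures are saved under pics/ and viewed, and the job is handed in when it is done.

Besides the shell and the picture viewer there is one more tool, called after "Emit:" as a command line: name --pt "numbers of a row" for each row, then --argument value for the rest. send_rows: Moves the arm, as the interface text tells. Its arguments: {"type":"object","properties":{"targets":{"type":"array","items":{"type":"array","items":{"type":"number"}}},"grip":{"type":"number"},"grip_force":{"type":"number"}},"required":["targets"]}

```bash
ls; mkdir -p pics; python3 - <<'E'
from cell import monitor, optics, manip
import cv2
s=monitor.observe();print(s)
print(manip.grip_point_offset)
for n in("scene","top","wrist"):
    im=optics.snapshot(n);cv2.imwrite(f"pics/{n}0.png",im[:,:,::-1]);print(n,optics.get_calibration(n))
E
```

```text
pics
{'time': 0.0, 'joints': array([ 1.26129770e+00,  9.18711590e-02,  1.23191385e+00,  8.96246310e-06,
        1.81980549e+00, -5.67213126e-02]), 'qvel': array([ 0.00065174,  0.00013935, -0.00092472, -0.00065012,  0.00212182,
       -0.00077957]), 'tau': array([-8.66478913e-04, -4.58742821e+01, -4.18017268e+01, -3.09410016e-04,
        1.20239815e-02, -5.69500423e-05]), 'tcp_pos': array([149.97853671, 580.65147349, 230.12772029]), 'orientation': array([ 1.26051279e-01,  9.92023224e-01, -9.81433702e-04, -1.86164097e-04]), 'contact_force': array([ 0.05912207, -0.41543306,  0.43264396]), 'torque': array([-0.0254441,  0.0173107,  0.0516905]), 'width': 1.0040074333729985}
18.700000000000003
scene {'intrinsics': array([[490.46284219,   0.        , 280.62093326],
       [  0.        , 490.46284219, 204.99519704],
       [  0.        ,   0.        ,   1.        ]]), 'position': array([1013.09270295,  608.15283929,  883.87164407]), 'rotation': array([ 0.30970055,  0.87063572, -0.35685503, -0.13687039])}
top {'intrinsics': array([[402.29687091,   0.        , 284.91881586],
       [  0.        , 402.29687091, 214.03987788],
       [  0.        ,   0.        ,   1.        ]]), 'position': array([ 264.15362622,    4.7172865 , 1183.52361324]), 'rotation': array([ 0.72528672, -0.67989332,  0.07547293, -0.07751183])}
wrist {'intrinsics': array([[294.90952183,   0.        , 283.48412945],
       [  0.        , 294.90952183, 211.3337769 ],
       [  0.        ,   0.        ,   1.        ]]), 'tool_from_camera': array([[ 5.75245922e-04, -9.60181412e-01, -2.79376673e-01,
         7.12289463e+01],
       [ 9.99999834e-01,  5.43167482e-04,  1.92236902e-04,
        -1.83239823e-01],
       [-3.28339763e-05, -2.79376737e-01,  9.60181565e-01,
        -1.43121629e+02],
       [ 0.00000000e+00,  0.00000000e+00,  0.00000000e+00,
         1.00000000e+00]])}
```

View pics/scene0.png

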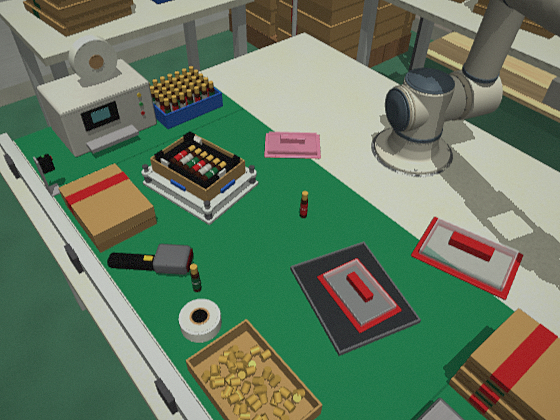

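View pics/top0.png

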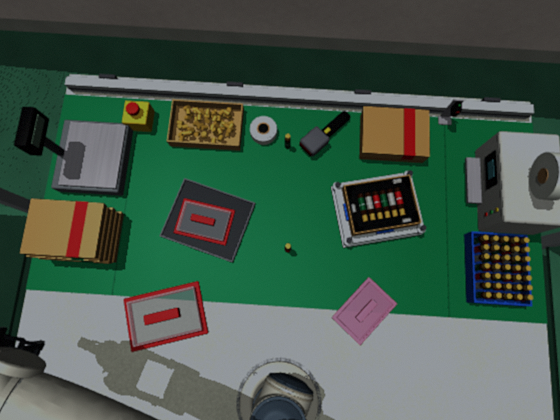

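View pics/wrist0.png

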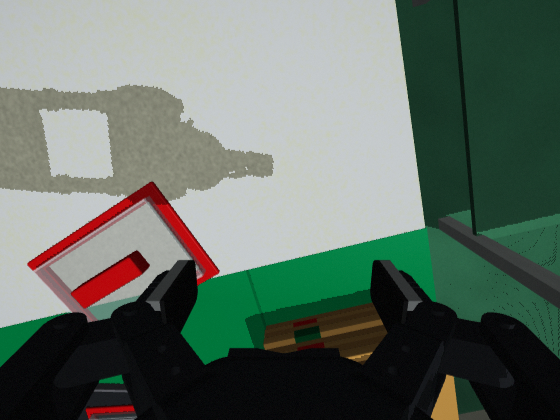

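Candidates for the cover: the red one in the dark grey tray (top 205,220), a larger red one on the bare table (165,315) and a pink one (365,310). The description picks the one in the tray, so I'll measure it and the pack and check both in a close crop.

```bash
cat > h.py <<'E'
import numpy as np, cv2
from scipy.spatial.transform import Rotation as R
from cell import monitor, optics
def cam(n,state=None):
    c=optics.get_calibration(n);K=c["intrinsics"]
    if n!="wrist": return K,R.from_quat(c["rotation"]).as_matrix(),np.array(c["position"])
    T=c["tool_from_camera"];Rt=R.from_quat(state["orientation"]).as_matrix()
    return K,Rt@T[:3,:3],Rt@T[:3,3]+state["tcp_pos"]
def plane(C,uv,z):
    K,Rm,p=C;uv=np.atleast_2d(np.float64(uv))
    d=(Rm@np.linalg.inv(K)@np.c_[uv,np.ones(len(uv))].T).T
    return p+d*((z-p[2])/d[:,2])[:,None]
def proj(C,X):
    K,Rm,p=C;q=(K@Rm.T@(np.atleast_2d(X)-p).T).T
    return q[:,:2]/q[:,2:]
def tri(C1,a,C2,b):
    A=[];B=[]
    for (K,Rm,p),u in((C1,a),(C2,b)):
        d=Rm@np.linalg.inv(K)@np.r_[u,1];d/=np.linalg.norm(d);M=np.eye(3)-np.outer(d,d);A.append(M);B.append(M@p)
    X=np.linalg.solve(A[0]+A[1],B[0]+B[1]);return X,[proj(C,X)[0]-u for C,u in((C1,a),(C2,b))]
def redmask(im):
    h=cv2.cvtColor(im,cv2.COLOR_RGB2HSV)
    return (((h[...,0]<8)|(h[...,0]>172))&(h[...,1]>150)&(h[...,2]>70)).astype(np.uint8)*255
E
python3 - <<'E'
from h import *
im=cv2.imread("pics/top0.png")[:,:,::-1].copy();C=cam("top")
print(C[1])
m=redmask(im)
cs,_=cv2.findContours(m,cv2.RETR_CCOMP,cv2.CHAIN_APPROX_NONE)
for c in cs:
    a=cv2.contourArea(c)
    if a<60: continue
    r=cv2.minAreaRect(c)
    P=plane(C,cv2.boxPoints(r),5);L=np.linalg.norm(P-np.roll(P,1,0),axis=1)
    print(a,r,P.mean(0).round(1),L.round(0),np.degrees(np.arctan2(*(P[1]-P[0])[[1,0]])))
a=cv2.resize(im[160:270,150:270],None,fx=5,fy=5,interpolation=2);b=cv2.resize(im[160:260,320:440],None,fx=5,fy=5,interpolation=2)
cv2.imwrite("pics/ca.png",a[:,:,::-1]);cv2.imwrite("pics/cb.png",b[:,:,::-1])
sc=cv2.imread("pics/scene0.png")
cv2.imwrite("pics/cs.png",cv2.resize(sc[120:230,130:270],None,fx=5,fy=5,interpolation=2))
E
```

```text
[[ 0.06409782 -0.9745351   0.21487857]
 [-0.99793528 -0.06347398  0.00980952]
 [ 0.00407947 -0.21506368 -0.97659151]]
293.0 ((160.85296630859375, 315.9117736816406), (9.45888900756836, 35.16766357421875), 75.96376037597656) [205.2 348.8   5. ] [27. 98. 27. 98.] -72.43510747537327
4000.5 ((164.51718139648438, 315.97210693359375), (53.27272033691406, 80.97454071044922), 76.60750579833984) [206.8 338.3   5. ] [149. 229. 150. 223.] -72.92417261061429
3366.5 ((163.13693237304688, 315.9871826171875), (47.646976470947266, 76.04068756103516), 76.50426483154297) [206.3 342.2   5. ] [133. 215. 134. 210.] -72.83851710281932
129.0 ((202.3235321044922, 219.20590209960938), (23.525955200195312, 6.5484619140625), 14.03624439239502) [491.7 261.9   5. ] [71. 20. 71. 20.] -7.3029159245394855
614.0 ((76.41597747802734, 228.9854736328125), (12.335831642150879, 56.79030227661133), 9.819300651550293) [439.2 631.4   5. ] [ 37. 169.  38. 169.] 0.49988147614101774
1899.0 ((203.8529510498047, 221.0882568359375), (54.57051086425781, 37.107948303222656), 14.03624439239502) [486.8 256.9   5. ] [163. 112. 166. 111.] -6.8881808387201335
1588.5 ((203.1691131591797, 220.29945373535156), (51.151634216308594, 33.28543472290039), 13.570433616638184) [489.  259.2   5. ] [153. 101. 156. 100.] -6.448174928298878
468.5 ((409.5, 131.5), (47.0, 11.0), 90.0) [ 815.3 -357.5    5. ] [159.  35. 159.  34.] -86.20486416473588
93.5 ((132.0, 108.0), (10.0, 12.0), 90.0) [836.4 523.8   5. ] [35. 38. 35. 38.] -86.20142129964165
```

View pics/ca.png

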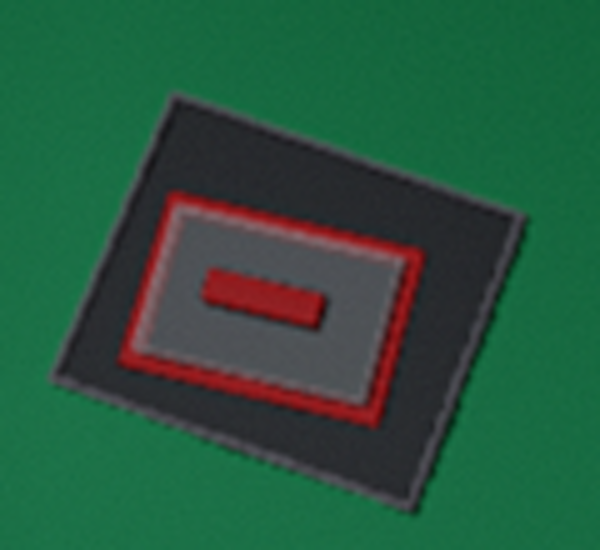

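View pics/cb.png

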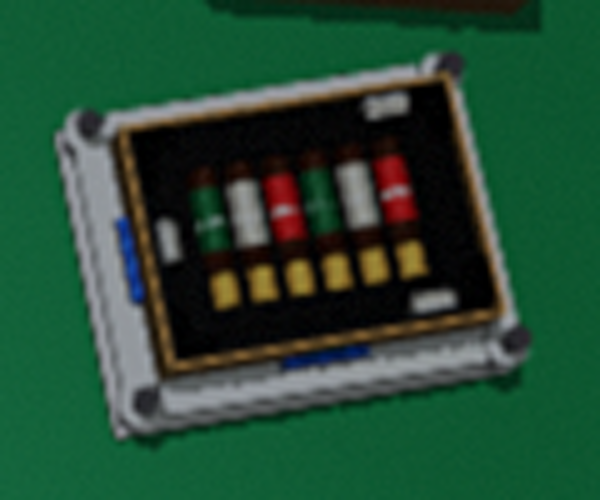

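View pics/cs.png

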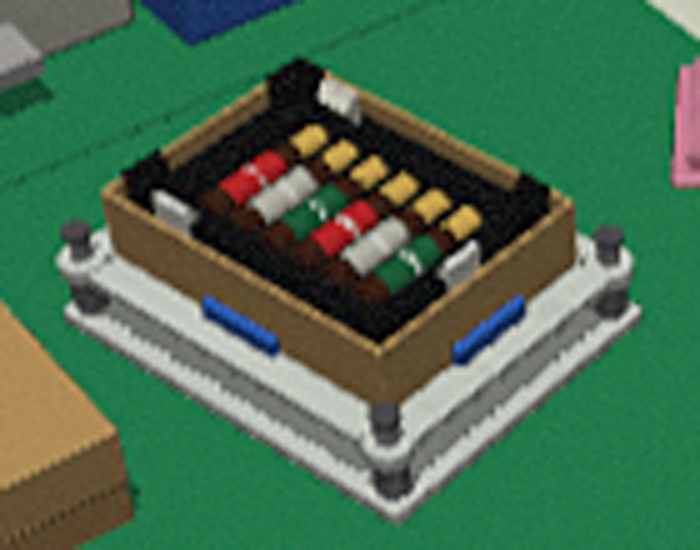

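The crops confirm the choice. The red-flanged cover in the grey tray measures about 163x112 mm, centre near (487,257), with its x axis at about -7°. The pack is near top pixel (380,210), with its lone end catch on the image left, so pack +y ≈ world +y. I'm moving above the cover and lining the jaws up with the rib's width.

Emit:
send_rows --pt "42 -40 0 0 0 -10.3" --pt "84 -81 0 0 0 -20.6" --pt "126 -121 0 0 0 -30.9" --pt "168 -162 0 0 0 -41.2" --pt "210 -202 0 0 0 -51.5" --pt "252 -243 0 0 0 -61.8" --pt "295 -283 0 0 0 -72.1" --pt "337 -324 0 0 0 -82.4" --grip 1

```text
time: 1.15
tcp_pos: [488.2, 255.4, 231.0]
orientation: [0.75, 0.661, -0.0, -0.0]
contact_force: [0.1, 0.2, -0.1]
width: 1.003
```

Emit:
send_rows --pt "0 0 0 0 0 0" --pt "0 0 0 0 0 0"

```text
time: 1.4
tcp_pos: [486.8, 257.1, 230.9]
orientation: [0.748, 0.664, -0.0, -0.0]
contact_force: [-0.5, 0.0, 0.1]
width: 1.001
```

```bash
python3 - <<'E'
from h import *
import pickle
s=monitor.observe();im=optics.snapshot("wrist");cv2.imwrite("pics/w1.png",im[:,:,::-1])
pickle.dump((s,im),open("w1.pkl","wb"))
print(s["time"],s["tcp_pos"],s["joints"],R.from_quat(s["orientation"]).as_matrix().round(3),s["contact_force"])
t=optics.snapshot("top");cv2.imwrite("pics/t1.png",t[:,:,::-1])
E
```

```text
1.4 [486.7734851  257.06610625 230.90299391] [ 4.23693407e-01 -4.17208447e-02  1.36633972e+00  6.30395562e-04
  1.81790284e+00  5.43259234e-01] [[ 0.119  0.993 -0.001]
 [ 0.993 -0.119  0.   ]
 [ 0.    -0.001 -1.   ]] [-0.50030632  0.0287093   0.07530067]
```

View pics/w1.png

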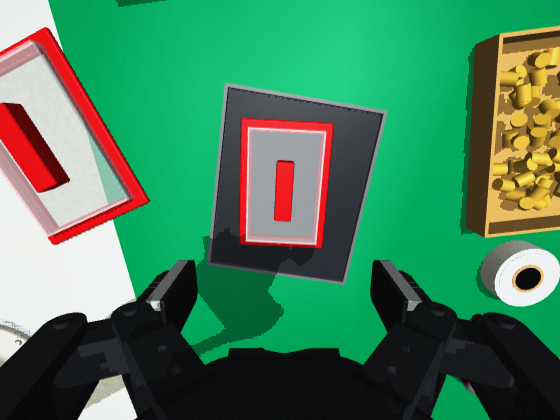

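The wrist picture shows the cover at (240..332, 120..247) in the tray and the rib at (285,190). I'll measure both.

```bash
python3 - <<'E'
from h import *
import pickle
s,im=pickle.load(open("w1.pkl","rb"));C=cam("wrist",s)
m=redmask(im);m[:, :200]=0;m[:,400:]=0;m[270:]=0
cs,_=cv2.findContours(m,cv2.RETR_CCOMP,cv2.CHAIN_APPROX_NONE)
for c in cs:
    if cv2.contourArea(c)<200: continue
    for z in (5,8,12,37,40):
        P=plane(C,c[:,0],z)[:,:2].astype(np.float32)
        r=cv2.minAreaRect(P);print(int(cv2.contourArea(c)),z,np.round(r[0],1),np.round(r[1],1),round(r[2],2))
Ct=cam("top");t=cv2.imread("pics/t1.png")[:,:,::-1].copy()
cv2.imwrite("pics/w1c.png",cv2.resize(im[100:290,200:400],None,fx=3,fy=3,interpolation=2)[:,:,::-1])
E
```

```text
956 5 [485.2 247.6] [78.5 21.9] 80.12
956 8 [485.3 248.2] [77.8 21.7] 80.12
956 12 [485.4 249.1] [77.  21.4] 80.12
956 37 [486.1 254.5] [71.7 20. ] 80.12
956 40 [486.1 255.1] [71.  19.8] 80.12
10963 5 [485.8 253.2] [163.  112.1] 80.13
10963 8 [485.9 253.8] [161.7 111.2] 80.13
10963 12 [486.  254.6] [159.9 110. ] 80.13
10963 37 [486.6 259.6] [148.9 102.4] 80.13
10963 40 [486.7 260.2] [147.5 101.5] 80.13
8821 5 [485.5 250.4] [151.4  98.1] 80.13
8821 8 [485.5 251.1] [150.2  97.3] 80.13
8821 12 [485.6 251.9] [148.5  96.2] 80.13
8821 37 [486.3 257.1] [138.3  89.6] 80.13
8821 40 [486.4 257.7] [137.   88.8] 80.13
```

View pics/w1c.png

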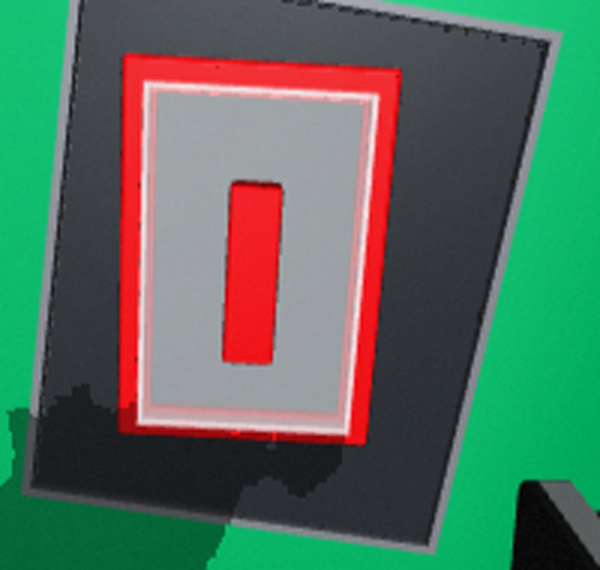

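The sizes match at the right heights: rib 70x20 mm at z≈39, flange 160x110 mm at z≈9. Cover centre is (486,254.5) and its x axis is at -9.9°, so I descend with a further -3° turn.

Emit:
send_rows --pt "-1 -2 -50 0 0 -3.1" --pt "-1 -2 -100 0 0 -3.1" --pt "-1 -2 -145 0 0 -3.1" --pt "-1 -2 -170 0 0 -3.1" --pt "-1 -2 -187 0 0 -3.1" --pt "-1 -2 -198 0 0 -3.1" --pt "-1 -2 -205 0 0 -3.1" --pt "-1 -2 -207 0 0 -3.1" --grip 0.55

```text
time: 2.5
tcp_pos: [486.3, 255.1, 24.6]
orientation: [0.766, 0.643, 0.0, 0.0]
contact_force: [-0.2, 0.5, -0.0]
width: 0.547
```

Emit:
send_rows --pt "0 0 0 0 0 0" --pt "0 0 0 0 0 0"

```text
time: 2.75
tcp_pos: [486.5, 255.1, 25.0]
orientation: [0.766, 0.643, 0.001, 0.0]
contact_force: [-0.7, -0.5, 0.1]
width: 0.549
```

```bash
python3 - <<'E'
from h import *
s=monitor.observe();im=optics.snapshot("wrist");cv2.imwrite("pics/w2.png",im[:,:,::-1])
print(s["tcp_pos"],s["contact_force"],R.from_quat(s["orientation"]).as_matrix().round(3)[:,1])
E
```

```text
[486.4967936  255.06618248  25.0012606 ] [-0.68671966 -0.54557871  0.14689324] [ 0.985 -0.173  0.001]
```

View pics/w2.png

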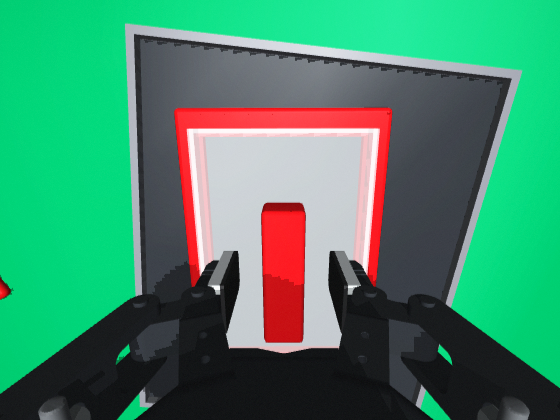

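The fingers straddle the rib symmetrically, with the rib centred at column 284 and the edges aligned. I lower slightly and close.

Emit:
send_rows --pt "0 0 -2 0 0 0" --pt "0 0 -2 0 0 0" --pt "0 0 -2 0 0 0" --pt "0 0 -2 0 0 0" --pt "0 0 -2 0 0 0" --pt "0 0 -2 0 0 0" --grip 0.0 --grip_force 50

```text
time: 3.55
tcp_pos: [487.1, 255.9, 25.3]
orientation: [0.766, 0.643, 0.002, 0.0]
contact_force: [-3.7, -0.2, 12.1]
width: 0.223
```

Emit:
send_rows --pt "0 0 10 0 0 0" --pt "0 0 30 0 0 0" --pt "0 0 60 0 0 0" --pt "0 0 100 0 0 0" --pt "0 0 145 0 0 0" --pt "0 0 180 0 0 0" --pt "0 0 205 0 0 0" --pt "0 0 207 0 0 0"

```text
time: 4.55
tcp_pos: [486.8, 255.2, 232.6]
orientation: [0.766, 0.643, 0.003, 0.001]
contact_force: [0.6, -0.3, -1.8]
width: 0.217
```

```bash
python3 - <<'E'
from h import *
import pickle
s=monitor.observe();im=optics.snapshot("wrist");cv2.imwrite("pics/w3.png",im[:,:,::-1])
pickle.dump((s,im),open("w3.pkl","wb"))
print(s["tcp_pos"],s["contact_force"],s["width"],s["joints"])
E
```

```text
[486.83203841 255.22731922 232.64139426] [ 0.60035473 -0.31581874 -1.80605231] 0.2168237227601391 [ 4.20991620e-01 -4.90875589e-02  1.37041812e+00 -2.91063751e-05
  1.81505337e+00  5.95328302e-01]
```

View pics/w3.png

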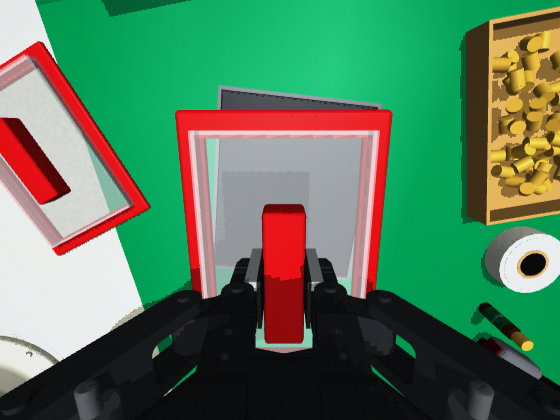

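The cover is held and its dome is level in the view; flange outline spans (178..390, 110). Next I estimate the pack from the top and scene pictures.

```bash
python3 - <<'E'
from h import *
Ct=cam("top");Cs=cam("scene")
t=cv2.imread("pics/top0.png");sc=cv2.imread("pics/scene0.png")
def white(im,box):
    u0,v0,u1,v1=box;h=cv2.cvtColor(im,cv2.COLOR_BGR2HSV)
    m=((h[...,1]<60)&(h[...,2]>90)).astype(np.uint8)
    o=np.zeros_like(m);o[v0:v1,u0:u1]=m[v0:v1,u0:u1];M=cv2.moments(o,True);return np.array([M["m10"]/M["m00"],M["m01"]/M["m00"]]),M["m00"]
T={};S={}
for k,b in dict(a=(350,202,358,214),b=(391,177,404,186),c=(400,216,413,224)).items(): T[k],n=white(t,b);print(k,T[k],n)
# scene crop/5 offset (130,120)
for k,b in dict(a=(216,166,228,180),b=(159,157,171,170),c=(192,135,204,146)).items(): S[k],n=white(sc,b);print(k,S[k],n)
P={}
for k in T:
    P[k],r=tri(Ct,T[k],Cs,S[k]);print(k,P[k].round(1),np.round(r,1).tolist())
mid=(P['b']+P['c'])/2;print("mid",mid, 'bc',np.linalg.norm(P['b']-P['c']),'am',np.linalg.norm(P['a']-mid))
d=(P['a']-mid)[:2];print(np.degrees(np.arctan2(d[1],d[0])));e=(P['b']-P['c'])[:2];print(np.degrees(np.arctan2(e[1],e[0])))
print("seat",mid+(P['a']-mid)*56/135)
E
```

```text
a [353.25 207.6 ] 20.0
b [396.53846154 180.5       ] 26.0
c [406.5        219.72727273] 22.0
a [221.74468085 172.59574468] 47.0
b [164.21428571 161.83333333] 42.0
c [197.55555556 139.28888889] 45.0
a [ 536.5 -174.2   85.4] [[-0.1, 0.1], [-0.1, -0.0]]
b [ 625.  -296.3   85. ] [[0.2, -0.2], [0.4, 0.1]]
c [ 511.  -323.1   86. ] [[-0.2, 0.2], [-0.2, -0.1]]
mid [ 567.99706998 -309.69201596   85.50546796] bc 117.15306592299223 am 139.07203056163974
103.09577266256709
13.227952611697775
seat [ 554.92590368 -253.50324588   85.44680195]
```

The catches triangulate to z≈85, as they must. That gives pack yaw about 13.2° and the seat near (555,-255). I'm carrying the cover toward the pack and stopping short on its -y side for a closer look at the +y end.

Emit:
send_rows --pt "3 -20 0 0 0 1" --pt "10 -60 0 0 0 3" --pt "17 -110 0 0 0 5" --pt "24 -160 0 0 0 7" --pt "32 -210 0 0 0 9" --pt "40 -260 0 0 0 11" --pt "47 -310 0 0 0 13" --pt "55 -360 0 0 0 15"

```text
time: 5.6
tcp_pos: [540.5, -106.6, 227.3]
orientation: [0.675, 0.738, -0.001, -0.001]
contact_force: [1.4, 0.2, -1.1]
width: 0.218
```

Emit:
send_rows --pt "8 -50 0 0 0 2" --pt "15 -100 0 0 0 4" --pt "22 -150 0 0 0 6" --pt "29 -195 0 0 0 7.5" --pt "35 -230 0 0 0 8.1" --pt "38 -254 0 0 0 8.1" --pt "38 -257 0 0 0 8.1" --pt "38 -257 0 0 0 8.1"

```text
time: 6.6
tcp_pos: [578.8, -361.4, 228.0]
orientation: [0.622, 0.783, 0.0, -0.001]
contact_force: [0.4, -0.7, -0.4]
width: 0.222
```

Emit:
send_rows --pt "0 0 0 0 0 0" --pt "0 0 0 0 0 0"

```text
time: 6.85
tcp_pos: [579.3, -361.1, 229.7]
orientation: [0.621, 0.784, 0.0, 0.0]
contact_force: [-0.4, -1.4, 0.2]
width: 0.225
```

```bash
python3 - <<'E'
from h import *
import pickle
s=monitor.observe();im=optics.snapshot("wrist");cv2.imwrite("pics/w4.png",im[:,:,::-1])
pickle.dump((s,im),open("w4.pkl","wb"))
print(s["tcp_pos"],s["contact_force"],s["width"],s["joints"],R.from_quat(s["orientation"]).as_matrix().round(3))
E
```

```text
[ 579.26412795 -361.09222422  229.70830953] [-0.35607932 -1.35484265  0.16640526] 0.2246111002765956 [-6.07311728e-01  3.21977883e-01  9.71413669e-01  1.23443118e-04
  1.84775340e+00 -8.37326741e-01] [[-0.228  0.974  0.   ]
 [ 0.974  0.228 -0.   ]
 [-0.     0.    -1.   ]]
```

View pics/w4.png

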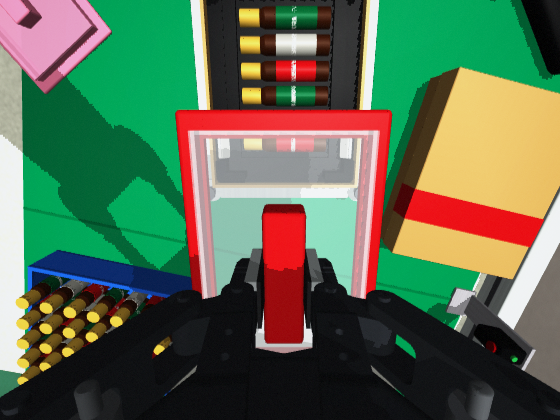

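Looking through the dome I see the two side catches at (222,147) and (344,147), and the carton's -y rim near row 185. The pack lies parallel to the cover. I'll measure these and the cover in the hand.

```bash
python3 - <<'E'
from h import *
import pickle
s,im=pickle.load(open("w4.pkl","rb"))
cv2.imwrite("pics/w4a.png",cv2.resize(im[0:110,170:400],None,fx=3.4,fy=3.4,interpolation=2)[:,:,::-1])
cv2.imwrite("pics/w4b.png",cv2.resize(im[100:250,170:400],None,fx=3.4,fy=3.4,interpolation=2)[:,:,::-1])
E
```

```text
(no output)
```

View pics/w4a.png

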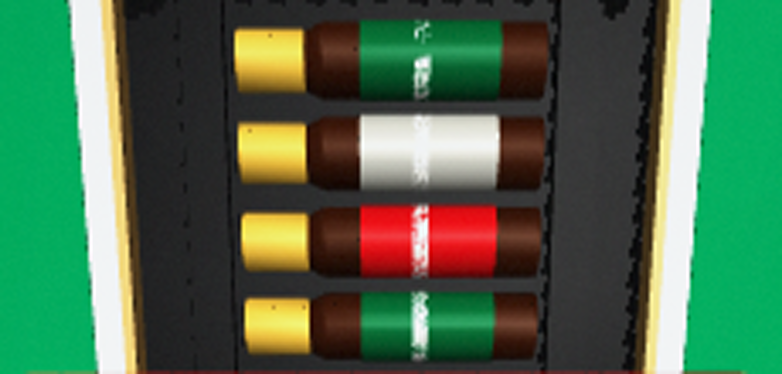

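View pics/w4b.png

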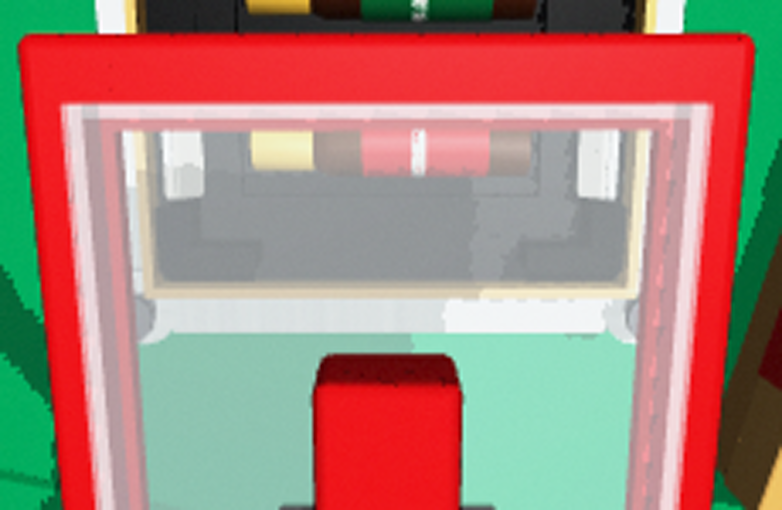

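```bash
python3 - <<'E'
from h import *
import pickle
s,im=pickle.load(open("w4.pkl","rb"));C=cam("wrist",s)
f=lambda a:np.array([[170+x/3.4-.3,100+y/3.4-.3] for x,y in a])
cor=f([(146,298),(642,298)])
for z in(92,96,100,104):
    P=plane(C,cor,z);print(z,P.round(1)[:,:2].tolist(),np.linalg.norm(P[1]-P[0]).round(1),np.degrees(np.arctan2(*(P[1]-P[0])[[1,0]])).round(2))
ca=f([(163,198),(203,198),(577,198),(617,198)])
g=np.radians(13.2);ex=np.array([np.cos(g),np.sin(g)]);ey=np.array([-np.sin(g),np.cos(g)])
for z in(85,93):
    P=plane(C,ca,z)[:,:2];print("catch",z,P.round(1).tolist(),"seat",(P.mean(0)+ey*67).round(1))
for z in(96,100):
    print("seat from rim",(plane(C,cor,z)[:,:2].mean(0)+ey*96.5).round(1))
# side walls in upper crop: left rim outer x: (100,0)->(134,374) ; right (676,0)->(650,374)
f0=lambda a:np.array([[170+x/3.4-.3,y/3.4-.3] for x,y in a])
for z in(96,100):
    L=plane(C,f0([(100,4),(133,365)]),z)[:,:2];Rr=plane(C,f0([(678,4),(650,365)]),z)[:,:2]
    for q in(L,Rr): print("wall ang",np.degrees(np.arctan2(*(q[0]-q[1])[::-1])).round(2))
    print((Rr-L)@ex, (L+Rr)/2@ex)
# cover in hand: flange corners at crop(20,38),(753,38) edges
cc=f([(21,36),(752,36)])
z0=s["tcp_pos"][2]
for dz in(10,14,18,22):
    P=plane(C,cc,z0-dz)[:,:2];m=P.mean(0)-s["tcp_pos"][:2];print("cover",dz,np.linalg.norm(P[1]-P[0]).round(1),np.degrees(np.arctan2(*(P[1]-P[0])[::-1])).round(2),(m@ex).round(1),(m@ey).round(1))
E
```

```text
92 [[509.2, -363.8], [646.8, -331.5]] 141.3 13.2
96 [[510.0, -362.7], [645.6, -330.9]] 139.3 13.2
100 [[510.7, -361.7], [644.4, -330.4]] 137.3 13.2
104 [[511.5, -360.7], [643.2, -329.8]] 135.3 13.2
catch 85 [[507.9, -335.9], [518.9, -333.3], [622.3, -309.0], [633.4, -306.4]] seat [ 555.3 -255.9]
catch 93 [[509.4, -334.7], [520.1, -332.1], [620.6, -308.6], [631.4, -306.0]] seat [ 555.1 -255.1]
seat from rim [ 555.7 -252.9]
seat from rim [ 555.5 -252.1]
wall ang 104.71
wall ang 102.71
[137.62238101 134.78287257] [481.77833139 482.49717364]
wall ang 104.71
wall ang 102.71
[135.63370707 132.83523016] [481.7665635  482.47501832]
cover 10 105.7 13.22 -0.4 78.1
cover 14 108.5 13.22 -0.4 78.3
cover 18 111.2 13.22 -0.4 78.5
cover 22 114.0 13.22 -0.4 78.6
```

Everything agrees: pack yaw 13.2°, seat (555.3,-255.2), cover parallel at 13.2°, its centre about 1.6 mm to pack -y of the TCP and its underside about 21 mm below it. I move over the seat to a hover.

Emit:
send_rows --pt "-4 20 0 0 0 0" --pt "-11 50 0 0 0 0" --pt "-18 80 -5 0 0 0" --pt "-22 100 -20 0 0 0" --pt "-24 107.5 -45 0 0 0" --pt "-24 107.5 -70 0 0 0" --pt "-24 107.5 -90 0 0 0" --pt "-24 107.5 -95 0 0 0"

```text
time: 7.9
tcp_pos: [554.5, -254.1, 132.5]
orientation: [0.622, 0.783, -0.0, -0.001]
contact_force: [-0.1, -1.0, -0.2]
width: 0.223
```

Emit:
send_rows --pt "0 0 0 0 0 0" --pt "0 0 0 0 0 0"

```text
time: 8.15
tcp_pos: [555.6, -254.9, 135.7]
orientation: [0.622, 0.783, 0.0, 0.001]
contact_force: [0.7, 0.1, -0.8]
width: 0.223
```

```bash
python3 - <<'E'
from h import *
import pickle
s=monitor.observe();im=optics.snapshot("wrist");cv2.imwrite("pics/w5.png",im[:,:,::-1])
pickle.dump((s,im),open("w5.pkl","wb"))
print(s["tcp_pos"],s["contact_force"])
cv2.imwrite("pics/w5c.png",cv2.resize(im[40:240,150:420],None,fx=2.9,fy=2.9,interpolation=2)[:,:,::-1])
t=optics.snapshot("top");cv2.imwrite("pics/t5.png",cv2.resize(t[160:260,320:440],None,fx=5,fy=5,interpolation=2)[:,:,::-1])
E
```

```text
[ 555.59708118 -254.94534424  135.68981468] [ 0.6670341   0.11694073 -0.83221853]
```

View pics/w5c.png

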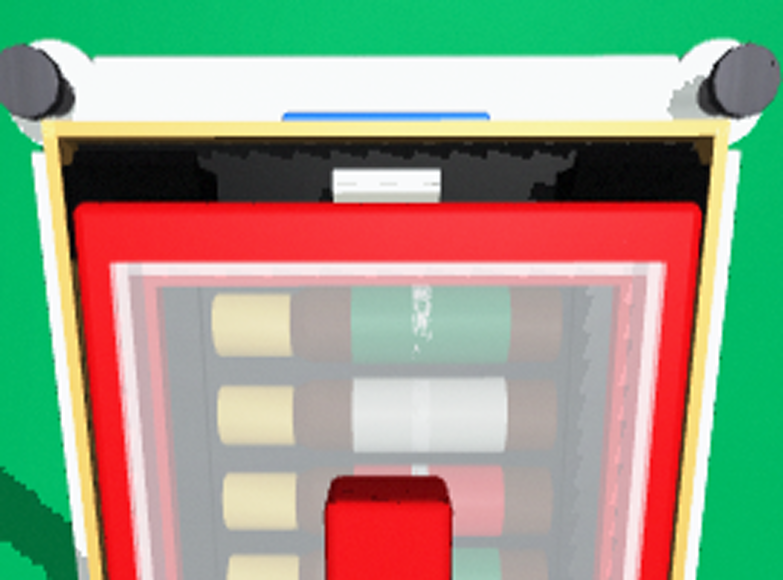

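View pics/t5.png

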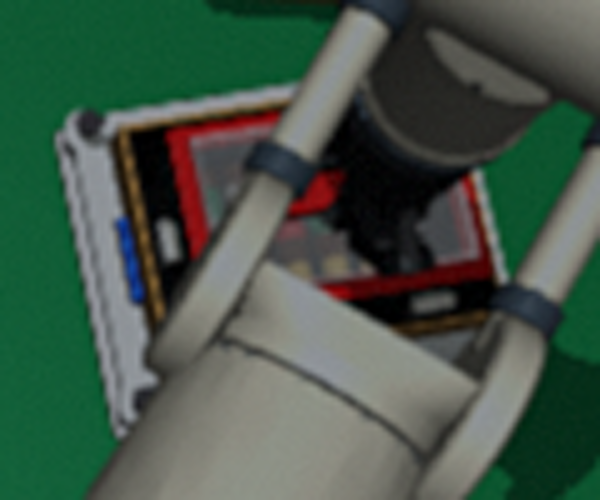

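```bash
python3 - <<'E'
from h import *
import pickle
s,im=pickle.load(open("w5.pkl","rb"));C=cam("wrist",s)
g=np.radians(13.2);ex=np.array([np.cos(g),np.sin(g)]);ey=np.array([-np.sin(g),np.cos(g)])
f=lambda x,y:[150+x/2.9-.3,40+y/2.9-.3]
def loc(p,z): 
    P=plane(C,[p],z)[0,:2]-np.array([555.3,-255.2]);return (P@ex).round(1),(P@ey).round(1)
for z in(88,92,96,100):
    print(z,"rim corners",loc(f(45,122),z),loc(f(732,122),z),"catch top row",loc(f(386,169),z))
print("cover edge",[ (d,loc(f(76,204),s["tcp_pos"][2]-d),loc(f(701,204),s["tcp_pos"][2]-d)) for d in(16,17,18.5)])
E
```

```text
88 rim corners (np.float64(-70.4), np.float64(96.2)) (np.float64(71.1), np.float64(96.0)) catch top row (np.float64(-0.2), np.float64(87.0))
92 rim corners (np.float64(-68.9), np.float64(95.6)) (np.float64(69.6), np.float64(95.5)) catch top row (np.float64(-0.2), np.float64(86.7))
96 rim corners (np.float64(-67.4), np.float64(95.1)) (np.float64(68.1), np.float64(95.0)) catch top row (np.float64(-0.2), np.float64(86.4))
100 rim corners (np.float64(-65.9), np.float64(94.6)) (np.float64(66.6), np.float64(94.5)) catch top row (np.float64(-0.2), np.float64(86.0))
cover edge [(16, (np.float64(-54.8), np.float64(78.7)), (np.float64(55.3), np.float64(78.6))), (17, (np.float64(-55.1), np.float64(78.7)), (np.float64(55.6), np.float64(78.6))), (18.5, (np.float64(-55.6), np.float64(78.8)), (np.float64(56.1), np.float64(78.7)))]
```

The cover is centred in x to 0.3 mm and parallel, but needs about 1 mm toward pack +y. I correct that and lower.

Emit:
send_rows --pt "-0.2 1.1 -5 0 0 0" --pt "-0.2 1.1 -10 0 0 0" --pt "-0.2 1.1 -14 0 0 0" --pt "-0.2 1.1 -18 0 0 0" --pt "-0.2 1.1 -21 0 0 0" --pt "-0.2 1.1 -23 0 0 0" --pt "-0.2 1.1 -23 0 0 0"

```text
time: 9.12
tcp_pos: [554.8, -253.4, 111.1]
orientation: [0.622, 0.783, -0.0, -0.0]
contact_force: [-0.9, -0.3, -0.6]
width: 0.216
```

Emit:
send_rows --pt "0 0 -1 0 0 0" --pt "0 0 -2 0 0 0" --pt "0 0 -2 0 0 0"

```text
time: 9.5
tcp_pos: [554.9, -253.4, 109.2]
orientation: [0.622, 0.783, -0.0, -0.0]
contact_force: [0.0, 0.1, -1.0]
width: 0.217
```

Emit:
send_rows --pt "0 0 -1 0 0 0" --pt "0 0 -2 0 0 0" --pt "0 0 -2 0 0 0" --pt "0 0 -2 0 0 0"

```text
time: 10.0
tcp_pos: [554.9, -253.5, 107.3]
orientation: [0.622, 0.783, -0.0, 0.0]
contact_force: [0.9, 0.6, -0.9]
width: 0.223
```

```bash
python3 - <<'E'
from h import *
import pickle
s=monitor.observe();im=optics.snapshot("wrist");cv2.imwrite("pics/w6.png",im[:,:,::-1])
print(s["tcp_pos"],s["contact_force"],s["torque"])
cv2.imwrite("pics/w6c.png",cv2.resize(im[40:240,150:420],None,fx=2.9,fy=2.9,interpolation=2)[:,:,::-1])
E
```

```text
[ 554.88586092 -253.45728892  107.31034773] [ 0.87123256  0.56249401 -0.9237759 ] [-0.00223976  0.00560841  0.0001692 ]
```

View pics/w6c.png

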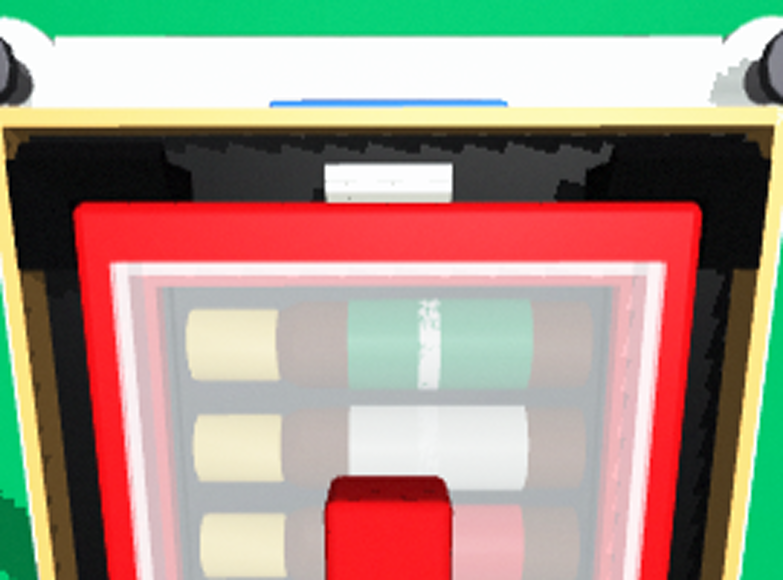

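It is still free and centred (catch a at column 388, cover 388). I go on down in 1 mm steps.

Emit:
send_rows --pt "0 0 -1 0 0 0" --pt "0 0 -2 0 0 0" --pt "0 0 -2 0 0 0" --pt "0 0 -2 0 0 0"

```text
time: 10.55
tcp_pos: [555.0, -253.7, 105.6]
orientation: [0.622, 0.783, -0.0, 0.0]
contact_force: [1.3, -1.3, 0.9]
width: 0.216
```

Emit:
send_rows --pt "0 0 -1 0 0 0" --pt "0 0 -2 0 0 0" --pt "0 0 -2 0 0 0" --pt "0 0 -2 0 0 0"

```text
time: 11.05
tcp_pos: [555.1, -253.8, 103.7]
orientation: [0.622, 0.783, -0.0, 0.0]
contact_force: [1.6, -3.5, 3.8]
width: 0.217
```

There is light contact (about 4 N up, 3.5 N in -y), so the cover is on the catches. I release and look.

Emit:
send_rows --pt "0 0 0 0 0 0" --pt "0 0 0 0 0 0" --pt "0 0 5 0 0 0" --pt "0 0 20 0 0 0" --pt "0 0 45 0 0 0" --pt "0 0 70 0 0 0" --pt "0 0 90 0 0 0" --pt "0 0 90 0 0 0" --grip 0.5

```text
time: 12.05
tcp_pos: [555.7, -253.8, 196.2]
orientation: [0.622, 0.783, 0.0, 0.002]
contact_force: [-1.0, 0.1, -0.4]
width: 0.503
```

```bash
python3 - <<'E'
from h import *
import pickle
s=monitor.observe();im=optics.snapshot("wrist");cv2.imwrite("pics/w7.png",im[:,:,::-1])
pickle.dump((s,im),open("w7.pkl","wb"))
print(s["tcp_pos"],s["contact_force"],s["torque"])
E
```

```text
[ 555.71139379 -253.84016711  196.15972135] [-0.98226611  0.13440321 -0.43864869] [ 0.00697901 -0.01502099  0.01524477]
```

View pics/w7.png

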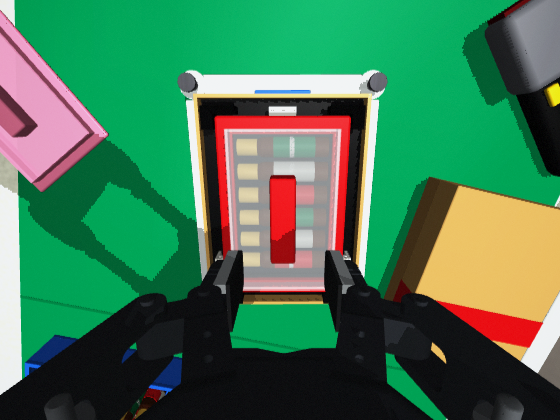

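The cover now lies in the pack, between the guides, with the rib up. I shut the fingers and move above the dome beside catch a, at seat + 58 mm along pack y.

Emit:
send_rows --pt "-4 15 0 0 0 0" --pt "-9 37 0 0 0 0" --pt "-13.5 55 -10 0 0 0" --pt "-13.5 55 -30 0 0 0" --pt "-13.5 55 -55 0 0 0" --pt "-13.5 55 -75 0 0 0" --pt "-13.5 55 -82 0 0 0" --pt "-13.5 55 -82 0 0 0" --grip 0

```text
time: 13.1
tcp_pos: [541.1, -198.5, 110.7]
orientation: [0.622, 0.783, -0.0, -0.001]
contact_force: [0.3, 0.3, 0.4]
width: -0.0
```

```bash
python3 - <<'E'
from h import *
s=monitor.observe();im=optics.snapshot("wrist");cv2.imwrite("pics/w8.png",im[:,:,::-1])
print(s["tcp_pos"],s["contact_force"],s["torque"],s["width"])
E
```

```text
[ 541.13846479 -198.49117883  110.67174943] [0.27897516 0.29036442 0.39425457] [ 0.0482926   0.01666053 -0.02424136] -5.667448276671234e-05
```

View pics/w8.png

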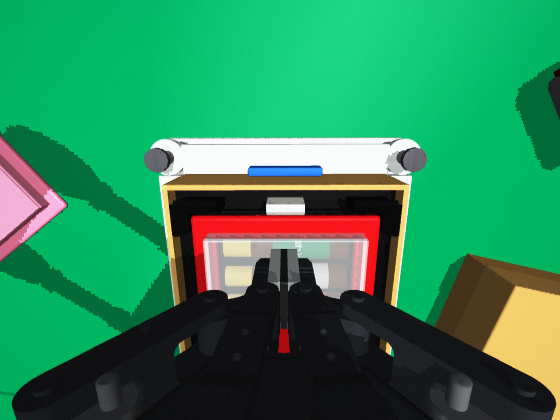

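The shut fingers stand over the dome in front of catch a (285,205). I press in small steps.

Emit:
send_rows --pt "0 0 -2 0 0 0" --pt "0 0 -4 0 0 0" --pt "0 0 -5 0 0 0" --pt "0 0 -5 0 0 0"

```text
time: 13.65
tcp_pos: [541.4, -198.4, 106.2]
orientation: [0.622, 0.783, -0.0, -0.0]
contact_force: [0.3, -1.1, -0.3]
width: 0.002
```

Emit:
send_rows --pt "0 0 -1 0 0 0" --pt "0 0 -2 0 0 0" --pt "0 0 -3 0 0 0" --pt "0 0 -3 0 0 0"

```text
time: 14.15
tcp_pos: [541.6, -198.8, 103.7]
orientation: [0.622, 0.783, -0.0, 0.001]
contact_force: [-1.0, -1.4, 2.3]
width: 0.002
```

Emit:
send_rows --pt "0 0 -1 0 0 0" --pt "0 0 -2 0 0 0" --pt "0 0 -2 0 0 0"

```text
time: 14.52
tcp_pos: [541.6, -198.7, 101.6]
orientation: [0.622, 0.783, -0.0, 0.001]
contact_force: [0.6, -2.1, 4.4]
width: -0.0
```

Emit:
send_rows --pt "0 0 -1 0 0 0" --pt "0 0 -2 0 0 0" --pt "0 0 -2 0 0 0"

```text
time: 14.9
tcp_pos: [541.6, -198.7, 99.6]
orientation: [0.622, 0.783, -0.0, 0.001]
contact_force: [0.4, -2.3, 5.4]
width: -0.0
```

Emit:
send_rows --pt "0 0 -1 0 0 0" --pt "0 0 -2 0 0 0" --pt "0 0 -2 0 0 0"

```text
time: 15.28
tcp_pos: [541.6, -198.7, 97.9]
orientation: [0.622, 0.783, 0.0, 0.001]
contact_force: [0.0, -2.7, 6.8]
width: -0.002
```

Emit:
send_rows --pt "0 0 -1 0 0 0" --pt "0 0 -2 0 0 0" --pt "0 0 -2 0 0 0"

```text
time: 15.65
tcp_pos: [541.6, -198.7, 96.2]
orientation: [0.622, 0.783, 0.0, 0.001]
contact_force: [-0.6, -1.8, 7.6]
width: -0.003
```

Emit:
send_rows --pt "0 0 -1 0 0 0" --pt "0 0 -2 0 0 0" --pt "0 0 -2 0 0 0"

```text
time: 16.02
tcp_pos: [541.7, -198.7, 94.6]
orientation: [0.622, 0.783, 0.0, 0.001]
contact_force: [-1.4, -1.4, 9.1]
width: 0.0
```

Emit:
send_rows --pt "0 0 -1 0 0 0" --pt "0 0 -2 0 0 0" --pt "0 0 -2 0 0 0"

```text
time: 16.4
tcp_pos: [541.7, -198.7, 92.9]
orientation: [0.622, 0.783, 0.0, 0.001]
contact_force: [-2.6, -1.4, 11.0]
width: -0.003
```

Emit:
send_rows --pt "0 0 -1 0 0 0" --pt "0 0 -2 0 0 0" --pt "0 0 -2 0 0 0"

```text
time: 16.77
tcp_pos: [541.8, -198.7, 91.2]
orientation: [0.622, 0.783, 0.0, 0.001]
contact_force: [-2.6, -0.6, 12.0]
width: -0.001
```

Emit:
send_rows --pt "0 0 -1 0 0 0" --pt "0 0 -1 0 0 0" --pt "0 0 -1 0 0 0"

```text
time: 17.15
tcp_pos: [541.8, -198.7, 90.4]
orientation: [0.622, 0.783, 0.0, 0.001]
contact_force: [-3.6, -1.0, 11.9]
width: -0.001
```

Emit:
send_rows --pt "0 0 -1 0 0 0" --pt "0 0 -1 0 0 0" --pt "0 0 -1 0 0 0"

```text
time: 17.52
tcp_pos: [541.8, -198.7, 89.6]
orientation: [0.622, 0.783, 0.0, 0.001]
contact_force: [-3.4, -0.7, 13.3]
width: -0.003
```

Emit:
send_rows --pt "0 0 -1 0 0 0" --pt "0 0 -1 0 0 0" --pt "0 0 -1 0 0 0"

```text
time: 17.9
tcp_pos: [541.8, -198.7, 88.7]
orientation: [0.622, 0.783, 0.0, 0.001]
contact_force: [-3.3, -0.5, 12.2]
width: -0.002
```

Emit:
send_rows --pt "-0.4 0 -1 0 0 0" --pt "-0.4 0 -1 0 0 0" --pt "-0.4 0 -1 0 0 0"

```text
time: 18.27
tcp_pos: [541.6, -198.4, 87.0]
orientation: [0.622, 0.783, 0.001, 0.001]
contact_force: [-0.8, -0.3, 9.5]
width: -0.004
```

Emit:
send_rows --pt "0 0 -1 0 0 0" --pt "0 0 -1 0 0 0" --pt "0 0 -1 0 0 0"

```text
time: 18.65
tcp_pos: [541.6, -198.4, 86.1]
orientation: [0.622, 0.783, 0.001, 0.001]
contact_force: [-2.3, -0.8, 10.5]
width: -0.002
```

The push dropped from about 13 to 9.5 N. With the rest sunk about 8 mm, the dome is at 95 mm relative to the pack, which is its home height at a, so a has clicked. I lift over the rib and go to b.

Emit:
send_rows --pt "0 0 15 0 0 0" --pt "0 0 35 0 0 0" --pt "5 -10 52 0 0 0" --pt "25 -40 52 0 0 0" --pt "45 -75 52 0 0 0" --pt "61 -97 48 0 0 0" --pt "61 -97 34 0 0 0" --pt "61 -97 26 0 0 0"

```text
time: 19.65
tcp_pos: [601.2, -294.5, 108.6]
orientation: [0.622, 0.783, 0.0, -0.002]
contact_force: [0.4, -0.0, -0.6]
width: 0.0
```

```bash
python3 - <<'E'
from h import *
s=monitor.observe();im=optics.snapshot("wrist");cv2.imwrite("pics/w9.png",im[:,:,::-1])
print(s["tcp_pos"],s["contact_force"],s["torque"],s["width"])
E
```

```text
[ 601.22835596 -294.4804509   108.61223132] [ 0.41262134 -0.00725487 -0.63916919] [ 0.00450217 -0.0693958  -0.04676752] 0.00035929977682423015
```

View pics/w9.png

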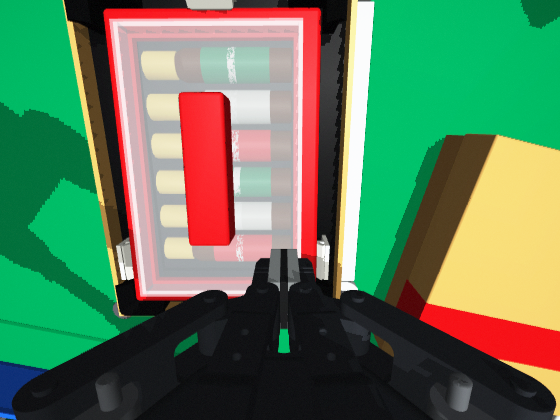

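The fingers stand on the dome beside catch b (322,255). I press.

Emit:
send_rows --pt "0 0 -2 0 0 0" --pt "0 0 -4 0 0 0" --pt "0 0 -6 0 0 0" --pt "0 0 -6 0 0 0"

```text
time: 20.2
tcp_pos: [602.1, -295.3, 104.7]
orientation: [0.622, 0.783, 0.0, 0.0]
contact_force: [-0.3, 1.1, 1.5]
width: 0.004
```

Emit:
send_rows --pt "0 0 -1 0 0 0" --pt "0 0 -2 0 0 0" --pt "0 0 -3 0 0 0" --pt "0 0 -3 0 0 0"

```text
time: 20.7
tcp_pos: [602.1, -295.7, 101.6]
orientation: [0.622, 0.783, -0.0, 0.0]
contact_force: [-0.8, 0.3, 4.2]
width: -0.002
```

Emit:
send_rows --pt "0 0 -1 0 0 0" --pt "0 0 -2 0 0 0" --pt "0 0 -2 0 0 0"

```text
time: 21.08
tcp_pos: [602.1, -295.7, 99.5]
orientation: [0.622, 0.783, -0.0, 0.0]
contact_force: [-0.8, -0.5, 5.3]
width: -0.001
```

Emit:
send_rows --pt "0 0 -1 0 0 0" --pt "0 0 -2 0 0 0" --pt "0 0 -3 0 0 0" --pt "0 0 -3 0 0 0"

```text
time: 21.58
tcp_pos: [602.2, -295.8, 97.0]
orientation: [0.622, 0.783, -0.0, 0.001]
contact_force: [-1.6, -0.5, 6.7]
width: 0.003
```

Emit:
send_rows --pt "0 0 -1 0 0 0" --pt "0 0 -2 0 0 0" --pt "0 0 -2 0 0 0"

```text
time: 21.95
tcp_pos: [602.2, -295.8, 95.3]
orientation: [0.622, 0.783, -0.0, 0.001]
contact_force: [-2.4, -1.2, 8.1]
width: 0.0
```

Emit:
send_rows --pt "0 0 -1 0 0 0" --pt "0 0 -1 0 0 0"

```text
time: 22.2
tcp_pos: [602.2, -295.8, 94.5]
orientation: [0.622, 0.783, -0.0, 0.001]
contact_force: [-1.4, -0.7, 7.7]
width: 0.001
```

Emit:
send_rows --pt "0 0 -1 0 0 0" --pt "0 0 -1 0 0 0"

```text
time: 22.45
tcp_pos: [602.3, -295.9, 93.7]
orientation: [0.622, 0.783, -0.0, 0.001]
contact_force: [-1.6, 0.4, 8.1]
width: -0.002
```

Emit:
send_rows --pt "0 0 -1 0 0 0" --pt "0 0 -1 0 0 0"

```text
time: 22.7
tcp_pos: [602.3, -295.9, 92.9]
orientation: [0.622, 0.783, -0.0, 0.001]
contact_force: [-1.4, -1.1, 9.5]
width: 0.001
```

Emit:
send_rows --pt "0 0 -1 0 0 0" --pt "0 0 -1 0 0 0"

```text
time: 22.95
tcp_pos: [602.3, -295.9, 92.0]
orientation: [0.622, 0.783, -0.0, 0.001]
contact_force: [-1.9, 0.2, 9.3]
width: 0.001
```

Emit:
send_rows --pt "0 0 -1 0 0 0" --pt "0 0 -1 0 0 0"

```text
time: 23.2
tcp_pos: [602.3, -296.0, 91.2]
orientation: [0.622, 0.783, -0.0, 0.001]
contact_force: [-2.3, -0.7, 10.1]
width: 0.0
```

Emit:
send_rows --pt "0 0 -1 0 0 0" --pt "0 0 -1 0 0 0"

```text
time: 23.45
tcp_pos: [602.3, -296.0, 90.4]
orientation: [0.622, 0.783, -0.0, 0.001]
contact_force: [-2.8, 0.3, 10.5]
width: 0.001
```

Emit:
send_rows --pt "0 0 -1 0 0 0" --pt "0 0 -1 0 0 0"

```text
time: 23.7
tcp_pos: [602.4, -296.0, 89.6]
orientation: [0.622, 0.783, -0.0, 0.001]
contact_force: [-3.6, -0.1, 11.8]
width: -0.001
```

Emit:
send_rows --pt "0 0 -1 0 0 0" --pt "0 0 -1 0 0 0"

```text
time: 23.95
tcp_pos: [602.4, -296.0, 88.7]
orientation: [0.622, 0.783, -0.0, 0.001]
contact_force: [-3.0, 0.5, 12.4]
width: 0.001
```

Emit:
send_rows --pt "0 0 -1 0 0 0" --pt "0 0 -1 0 0 0"

```text
time: 24.2
tcp_pos: [602.4, -296.0, 87.9]
orientation: [0.622, 0.783, -0.0, 0.002]
contact_force: [-2.6, 0.9, 12.8]
width: 0.0
```

Emit:
send_rows --pt "-0.4 0 -1 0 0 0" --pt "-0.4 0 -1 0 0 0"

```text
time: 24.45
tcp_pos: [602.4, -296.1, 87.2]
orientation: [0.622, 0.783, 0.0, 0.002]
contact_force: [-2.6, 0.5, 12.6]
width: 0.0
```

Emit:
send_rows --pt "0 0 -1 0 0 0" --pt "0 0 -1 0 0 0"

```text
time: 24.7
tcp_pos: [602.4, -296.1, 86.3]
orientation: [0.622, 0.783, 0.0, 0.002]
contact_force: [-3.4, 0.1, 14.1]
width: 0.003
```

Emit:
send_rows --pt "0 0 -0.7 0 0 0" --pt "0 0 -0.7 0 0 0"

```text
time: 24.95
tcp_pos: [602.4, -296.1, 85.8]
orientation: [0.622, 0.783, 0.0, 0.002]
contact_force: [-3.0, 1.1, 14.5]
width: -0.002
```

Emit:
send_rows --pt "0 0 -0.7 0 0 0" --pt "0 0 -0.7 0 0 0"

```text
time: 25.2
tcp_pos: [602.4, -296.1, 85.2]
orientation: [0.622, 0.783, 0.0, 0.002]
contact_force: [-2.9, 0.6, 14.6]
width: -0.001
```

Emit:
send_rows --pt "0 0 -0.7 0 0 0" --pt "0 0 -0.7 0 0 0"

```text
time: 25.45
tcp_pos: [602.5, -296.1, 84.6]
orientation: [0.622, 0.783, 0.0, 0.002]
contact_force: [-2.9, 0.6, 15.0]
width: 0.002
```

Emit:
send_rows --pt "0 0 -0.7 0 0 0" --pt "0 0 -0.7 0 0 0"

```text
time: 25.7
tcp_pos: [602.5, -296.2, 84.0]
orientation: [0.622, 0.783, 0.0, 0.002]
contact_force: [-2.9, 0.7, 15.2]
width: -0.002
```

Emit:
send_rows --pt "0 0 -0.7 0 0 0" --pt "0 0 -0.7 0 0 0"

```text
time: 25.95
tcp_pos: [602.5, -296.2, 83.5]
orientation: [0.622, 0.783, 0.0, 0.002]
contact_force: [-2.6, 0.6, 14.5]
width: -0.003
```

Emit:
send_rows --pt "0 0 -0.7 0 0 0" --pt "0 0 -0.7 0 0 0"

```text
time: 26.2
tcp_pos: [602.6, -296.3, 82.8]
orientation: [0.622, 0.783, 0.0, 0.003]
contact_force: [-2.6, 0.8, 15.3]
width: 0.001
```

Emit:
send_rows --pt "0 0 -0.7 0 0 0" --pt "0 0 -0.7 0 0 0"

```text
time: 26.45
tcp_pos: [602.9, -296.4, 82.1]
orientation: [0.622, 0.783, 0.0, 0.003]
contact_force: [-0.5, -0.0, 14.5]
width: -0.0
```

Emit:
send_rows --pt "0 0 -0.7 0 0 0" --pt "0 0 -0.7 0 0 0"

```text
time: 26.7
tcp_pos: [603.2, -296.5, 81.4]
orientation: [0.622, 0.783, 0.0, 0.003]
contact_force: [0.2, -0.3, 13.2]
width: -0.005
```

Emit:
send_rows --pt "0 0 -0.7 0 0 0" --pt "0 0 -0.7 0 0 0"

```text
time: 26.95
tcp_pos: [603.2, -296.6, 80.8]
orientation: [0.622, 0.783, 0.0, 0.003]
contact_force: [0.2, -0.6, 14.0]
width: 0.001
```

Emit:
send_rows --pt "0 0 15 0 0 0" --pt "0 0 35 0 0 0" --pt "-10 -3 55 0 0 0" --pt "-30 -8 60 0 0 0" --pt "-45 10 60 0 0 0" --pt "-50 20 80 0 0 0" --pt "-50 20 90 0 0 0" --pt "-50 20 90 0 0 0"

```text
time: 27.95
tcp_pos: [552.6, -276.1, 169.4]
orientation: [0.622, 0.783, 0.0, 0.002]
contact_force: [0.2, 0.1, -0.0]
width: 0.004
```

```bash
python3 - <<'E'
from h import *
import pickle
s=monitor.observe();im=optics.snapshot("wrist");cv2.imwrite("pics/w10.png",im[:,:,::-1])
pickle.dump((s,im),open("w10.pkl","wb"))
print(s["tcp_pos"],s["contact_force"],s["torque"],s["width"])
cv2.imwrite("pics/w10c.png",cv2.resize(im[70:310,170:400],None,fx=2.5,fy=2.5,interpolation=2)[:,:,::-1])
E
```

```text
[ 552.58438454 -276.07065936  169.41299453] [ 0.24723624  0.07637687 -0.02514046] [0.04386206 0.00753503 0.0075823 ] 0.0038646955377270214
```

View pics/w10c.png

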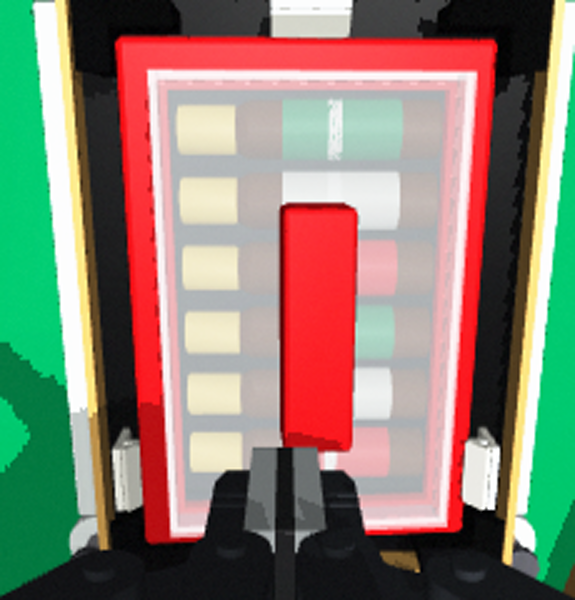

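Both -y side catches are visible, at (482,470) and (127,470). The heights say b is home: the push fell from 15.3 to 13.2 N while moving down, and the dome is at 94 mm relative. Next is c.

Emit:
send_rows --pt "-10 -15 0 0 0 0" --pt "-24 -37 -10 0 0 0" --pt "-24 -37 -30 0 0 0" --pt "-24 -37 -50 0 0 0" --pt "-24 -37 -60 0 0 0" --pt "-24 -37 -62 0 0 0" --pt "-24 -37 -62 0 0 0"

```text
time: 28.88
tcp_pos: [528.0, -312.2, 105.4]
orientation: [0.621, 0.783, 0.0, 0.0]
contact_force: [0.1, -0.1, 0.1]
width: 0.002
```

```bash
python3 - <<'E'
from h import *
s=monitor.observe();im=optics.snapshot("wrist");cv2.imwrite("pics/w11.png",im[:,:,::-1])
print(s["tcp_pos"],s["contact_force"],s["torque"],s["width"])
E
```

```text
[ 527.99358719 -312.2253053   105.39542252] [ 0.13476572 -0.143449    0.09282895] [-0.01027342 -0.01176894  0.02620282] 0.0017118434666833818
```

View pics/w11.png

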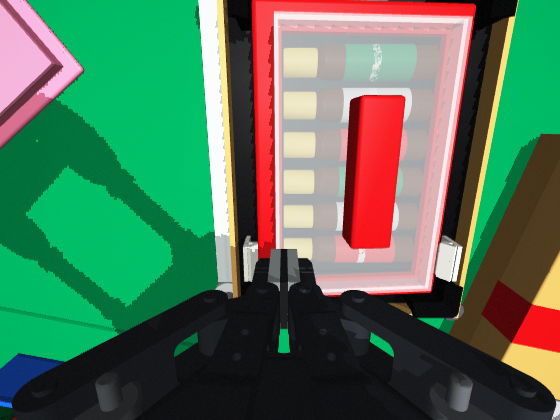

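The fingers are on the dome beside catch c (250,258). The far flange edge slopes down to the right, as it should with b home and c still up. I press.

Emit:
send_rows --pt "0 0 -2 0 0 0" --pt "0 0 -4 0 0 0" --pt "0 0 -5 0 0 0" --pt "0 0 -5 0 0 0"

```text
time: 29.42
tcp_pos: [527.9, -312.6, 100.6]
orientation: [0.622, 0.783, 0.0, 0.001]
contact_force: [-0.1, 1.2, 3.0]
width: 0.003
```

Emit:
send_rows --pt "0 0 -1 0 0 0" --pt "0 0 -2 0 0 0" --pt "0 0 -3 0 0 0" --pt "0 0 -3 0 0 0"

```text
time: 29.92
tcp_pos: [527.8, -312.6, 97.5]
orientation: [0.622, 0.783, 0.0, 0.001]
contact_force: [1.0, 0.1, 5.6]
width: 0.0
```

Emit:
send_rows --pt "0 0 -1 0 0 0" --pt "0 0 -2 0 0 0" --pt "0 0 -2 0 0 0"

```text
time: 30.3
tcp_pos: [527.9, -312.6, 95.8]
orientation: [0.622, 0.783, 0.0, 0.001]
contact_force: [-0.1, 1.3, 6.2]
width: -0.003
```

Emit:
send_rows --pt "0 0 -1 0 0 0" --pt "0 0 -2 0 0 0" --pt "0 0 -2 0 0 0"

```text
time: 30.68
tcp_pos: [527.9, -312.6, 94.2]
orientation: [0.622, 0.783, 0.0, 0.001]
contact_force: [-1.3, 1.7, 8.5]
width: -0.0
```

Emit:
send_rows --pt "0 0 -1 0 0 0" --pt "0 0 -2 0 0 0" --pt "0 0 -2 0 0 0"

```text
time: 31.05
tcp_pos: [527.9, -312.7, 92.5]
orientation: [0.622, 0.783, 0.0, 0.001]
contact_force: [-1.2, 1.5, 8.7]
width: 0.001
```

Emit:
send_rows --pt "0 0 -1 0 0 0" --pt "0 0 -1.5 0 0 0" --pt "0 0 -1.5 0 0 0"

```text
time: 31.42
tcp_pos: [527.9, -312.6, 91.3]
orientation: [0.622, 0.783, 0.0, 0.001]
contact_force: [-1.6, 1.8, 10.6]
width: 0.0
```

Emit:
send_rows --pt "0 0 -1 0 0 0" --pt "0 0 -1 0 0 0"

```text
time: 31.68
tcp_pos: [527.9, -312.7, 90.4]
orientation: [0.622, 0.783, 0.0, 0.001]
contact_force: [-1.3, 2.0, 11.4]
width: -0.002
```

Emit:
send_rows --pt "0 0 -1 0 0 0" --pt "0 0 -1 0 0 0"

```text
time: 31.92
tcp_pos: [527.9, -312.6, 89.6]
orientation: [0.622, 0.783, 0.0, 0.001]
contact_force: [-2.7, 1.8, 11.8]
width: 0.001
```

Emit:
send_rows --pt "0 0 -1 0 0 0" --pt "0 0 -1 0 0 0"

```text
time: 32.17
tcp_pos: [527.9, -312.7, 88.8]
orientation: [0.622, 0.783, 0.0, 0.001]
contact_force: [-2.8, 2.5, 12.4]
width: 0.001
```

Emit:
send_rows --pt "0 0 -1 0 0 0" --pt "0 0 -1 0 0 0"

```text
time: 32.42
tcp_pos: [528.0, -312.7, 88.0]
orientation: [0.622, 0.783, 0.0, 0.001]
contact_force: [-2.0, 2.3, 14.1]
width: -0.001
```

Emit:
send_rows --pt "0 0 -1 0 0 0" --pt "0 0 -1 0 0 0"

```text
time: 32.67
tcp_pos: [527.9, -312.7, 87.1]
orientation: [0.622, 0.783, 0.0, 0.001]
contact_force: [-4.6, 2.6, 13.9]
width: 0.002
```

Emit:
send_rows --pt "0 0 -0.7 0 0 0" --pt "0 0 -0.7 0 0 0"

```text
time: 32.92
tcp_pos: [528.0, -312.7, 86.6]
orientation: [0.622, 0.783, 0.0, 0.001]
contact_force: [-3.7, 2.7, 14.4]
width: 0.003
```

Emit:
send_rows --pt "-0.6 0.5 -0.5 0 0 0" --pt "-0.6 0.5 -0.5 0 0 0"

```text
time: 33.17
tcp_pos: [528.0, -312.6, 86.3]
orientation: [0.622, 0.783, 0.0, 0.002]
contact_force: [0.1, 0.6, 10.2]
width: -0.0
```

Emit:
send_rows --pt "-0.4 0.3 -0.5 0 0 0" --pt "-0.4 0.3 -0.5 0 0 0"

```text
time: 33.42
tcp_pos: [527.8, -312.5, 85.2]
orientation: [0.622, 0.783, 0.0, 0.002]
contact_force: [1.5, -0.7, 9.1]
width: -0.001
```

The push fell from 14.4 to 9.1 N, so c clicked. I lift and look.

Emit:
send_rows --pt "0 0 15 0 0 0" --pt "0 0 40 0 0 0" --pt "5 -10 70 0 0 0" --pt "15 -35 100 0 0 0" --pt "25 -60 120 0 0 0" --pt "35 -60 120 0 0 0" --pt "45 -60 120 0 0 0" --pt "45 -60 120 0 0 0"

```text
time: 34.42
tcp_pos: [571.9, -370.3, 200.7]
orientation: [0.621, 0.784, 0.0, -0.002]
contact_force: [-0.5, 0.1, -0.5]
width: 0.002
```

```bash
python3 - <<'E'
from h import *
import pickle
s=monitor.observe();im=optics.snapshot("wrist")
pickle.dump((s,im),open("w12.pkl","wb"))
print(s["tcp_pos"],s["contact_force"])
cv2.imwrite("pics/w12.png",im[:,:,::-1])
E
```

```text
[ 571.88286433 -370.33272171  200.73814379] [-0.54179931  0.12889916 -0.49625697]
```

View pics/w12.png

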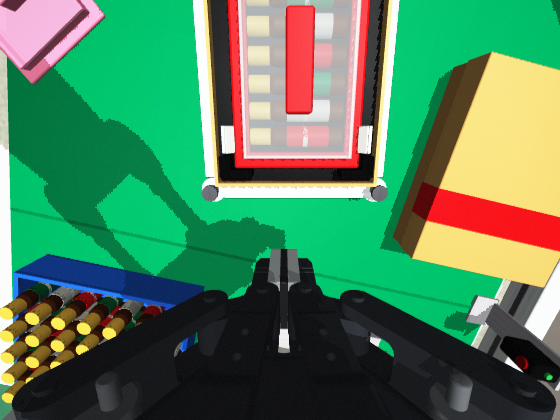

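```bash
python3 - <<'E'
from h import *
import pickle
s,im=pickle.load(open("w12.pkl","rb"));C=cam("wrist",s)
cv2.imwrite("pics/w12c.png",cv2.resize(im[0:205,190:405],None,fx=2.9,fy=2.9,interpolation=cv2.INTER_CUBIC)[:,:,::-1])
sc=optics.snapshot("scene")
cv2.imwrite("pics/s12.png",cv2.resize(sc[120:230,130:270],None,fx=5,fy=5,interpolation=2)[:,:,::-1])
# level: width of flange far/near (dome edges) at rows
m=redmask(im);m[:, :225]=0;m[:,385:]=0;m[180:]=0
for r in (20,40,60,80,100,115,150,160):
    x=np.where(m[r])[0];P=plane(C,[[x.min()-.5,r],[x.max()+.5,r]],83);print(r,x.min(),x.max(),np.linalg.norm(P[1]-P[0]).round(1))
E
```

```text
20 228 368 109.4
40 229 367 109.7
60 230 365 109.1
80 231 364 109.4
100 232 363 109.7
115 232 361 109.4
150 235 356 106.0
160 235 358 108.8
```

View pics/w12c.png

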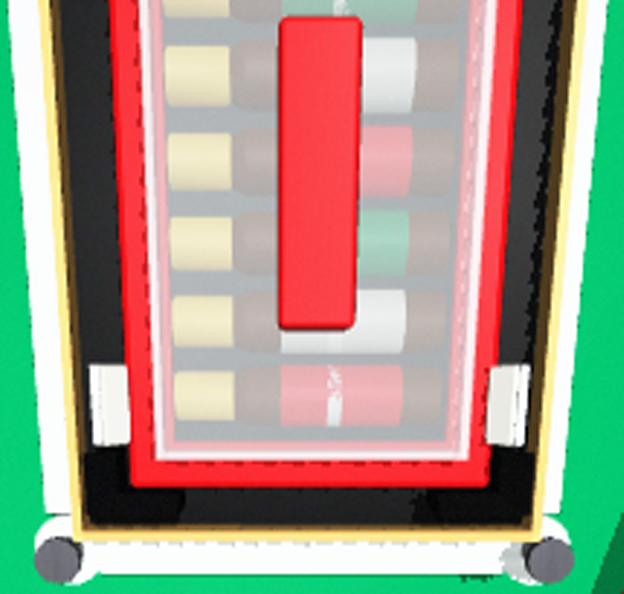

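View pics/s12.png

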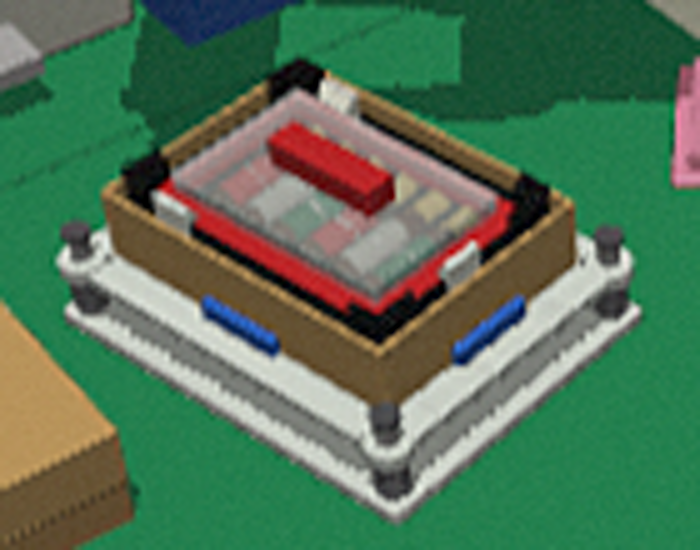

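The flange width reads 109.4 mm at ledge height along the whole length, so the cover is level and down. Catches b and c visibly overlap the flange, and a shows over it in the scene view at (460,262). I check by light touches at a, b and the rib.

Emit:
send_rows --pt "-6 35 0 0 0 0" --pt "-14 80 -10 0 0 0" --pt "-22 125 -25 0 0 0" --pt "-30 171 -45 0 0 0" --pt "-30 171 -75 0 0 0" --pt "-30 171 -95 0 0 0" --pt "-30 171 -99 0 0 0" --pt "-30 171 -99 0 0 0"

```text
time: 35.52
tcp_pos: [541.7, -201.2, 104.1]
orientation: [0.622, 0.783, 0.0, 0.0]
contact_force: [0.6, -0.3, -0.0]
width: -0.002
```

Emit:
send_rows --pt "0 0 -2 0 0 0" --pt "0 0 -4 0 0 0" --pt "0 0 -4 0 0 0" --pt "0 0 -4 0 0 0"

```text
time: 36.02
tcp_pos: [541.6, -200.7, 99.9]
orientation: [0.622, 0.783, 0.0, 0.0]
contact_force: [-0.4, -0.1, 0.2]
width: -0.004
```

Emit:
send_rows --pt "0 0 -2 0 0 0" --pt "0 0 -2 0 0 0" --pt "0 0 -2 0 0 0"

```text
time: 36.4
tcp_pos: [541.6, -200.6, 97.7]
orientation: [0.622, 0.783, -0.0, -0.0]
contact_force: [0.3, 0.3, 0.3]
width: -0.004
```

Emit:
send_rows --pt "0 0 -2 0 0 0" --pt "0 0 -4 0 0 0" --pt "0 0 -4 0 0 0"

```text
time: 36.78
tcp_pos: [541.7, -200.7, 94.1]
orientation: [0.622, 0.783, 0.0, 0.0]
contact_force: [-1.3, -0.1, 3.0]
width: 0.005
```

At a, first contact is at about z 94.5, which is home (unseated it was 104). Now b.

Emit:
send_rows --pt "0 0 20 0 0 0" --pt "5 -5 36 0 0 0" --pt "25 -40 36 0 0 0" --pt "45 -72 36 0 0 0" --pt "61 -95 30 0 0 0" --pt "61 -95 12 0 0 0" --pt "61 -95 6 0 0 0" --pt "61 -95 6 0 0 0"

```text
time: 37.78
tcp_pos: [601.9, -294.6, 99.2]
orientation: [0.621, 0.783, -0.0, -0.001]
contact_force: [-0.4, 0.1, 0.4]
width: -0.001
```

Emit:
send_rows --pt "0 0 -2 0 0 0" --pt "0 0 -4 0 0 0" --pt "0 0 -4 0 0 0"

```text
time: 38.15
tcp_pos: [602.6, -295.5, 96.0]
orientation: [0.622, 0.783, 0.0, 0.0]
contact_force: [0.5, -0.1, 0.5]
width: 0.002
```

Emit:
send_rows --pt "0 0 -2 0 0 0" --pt "0 0 -3 0 0 0" --pt "0 0 -3 0 0 0"

```text
time: 38.52
tcp_pos: [602.8, -295.7, 93.3]
orientation: [0.622, 0.783, 0.0, 0.0]
contact_force: [-0.8, 0.5, 4.1]
width: 0.002
```

b is home too (contact about 94.5). Last is the rib centre, with a light settling push.

Emit:
send_rows --pt "0 0 20 0 0 0" --pt "0 0 38 0 0 0" --pt "-20 18 40 0 0 0" --pt "-47 40 36 0 0 0" --pt "-47 40 27 0 0 0" --pt "-47 40 24 0 0 0" --pt "-47 40 24 0 0 0"

```text
time: 39.4
tcp_pos: [556.0, -256.2, 116.7]
orientation: [0.622, 0.783, -0.0, 0.0]
contact_force: [0.3, 0.2, 0.3]
width: 0.001
```

Emit:
send_rows --pt "0 0 -2 0 0 0" --pt "0 0 -4 0 0 0" --pt "0 0 -4 0 0 0"

```text
time: 39.78
tcp_pos: [555.8, -256.0, 113.0]
orientation: [0.622, 0.783, -0.0, 0.0]
contact_force: [-0.5, 0.1, 0.6]
width: 0.001
```

Emit:
send_rows --pt "0 0 -2 0 0 0" --pt "0 0 -4 0 0 0" --pt "0 0 -4 0 0 0"

```text
time: 40.15
tcp_pos: [555.9, -256.0, 109.3]
orientation: [0.622, 0.783, 0.0, 0.001]
contact_force: [0.5, -0.6, 4.8]
width: 0.002
```

Emit:
send_rows --pt "0 0 -3 0 0 0" --pt "0 0 -3 0 0 0" --pt "0 0 10 0 0 0" --pt "0 0 35 0 0 0" --pt "0 0 70 0 0 0" --pt "5 -20 90 0 0 0" --pt "10 -60 90 0 0 0" --pt "20 -100 90 0 0 0"

```text
time: 41.15
tcp_pos: [575.7, -356.2, 199.5]
orientation: [0.621, 0.783, 0.0, -0.0]
contact_force: [0.4, 0.2, -0.5]
width: -0.004
```

Emit:
send_rows --pt "3 -10 0 0 0 0" --pt "3 -10 0 0 0 0" --pt "3 -10 0 0 0 0"

```text
time: 41.52
tcp_pos: [578.7, -364.4, 199.0]
orientation: [0.621, 0.784, 0.0, -0.0]
contact_force: [0.1, 1.1, 0.9]
width: -0.002
```

```bash
python3 - <<'E'
from h import *
s=monitor.observe();im=optics.snapshot("wrist");C=cam("wrist",s)
print(s["time"],s["tcp_pos"],s["contact_force"],s["qvel"].round(3))
cv2.imwrite("pics/w13c.png",cv2.resize(im[0:205,190:405],None,fx=2.9,fy=2.9,interpolation=cv2.INTER_CUBIC)[:,:,::-1])
sc=optics.snapshot("scene");cv2.imwrite("pics/s13.png",sc[:,:,::-1])
m=redmask(im);m[:, :225]=0;m[:,385:]=0;m[180:]=0
for r in (10,40,70,100,130,140,150,160):
    x=np.where(m[r])[0];P=plane(C,[[x.min()-.5,r],[x.max()+.5,r]],83);print(r,x.min(),x.max(),np.linalg.norm(P[1]-P[0]).round(1))
E
```

```text
41.525 [ 578.6678252  -364.43396795  198.9817564 ] [0.14181746 1.05744535 0.9109921 ] [ 0.004 -0.01   0.003 -0.002 -0.002 -0.002]
10 225 359 103.1
40 225 357 104.1
70 225 355 105.2
100 225 353 106.4
130 225 351 107.6
140 225 347 105.2
150 225 347 106.1
160 225 349 108.9
```

View pics/w13c.png

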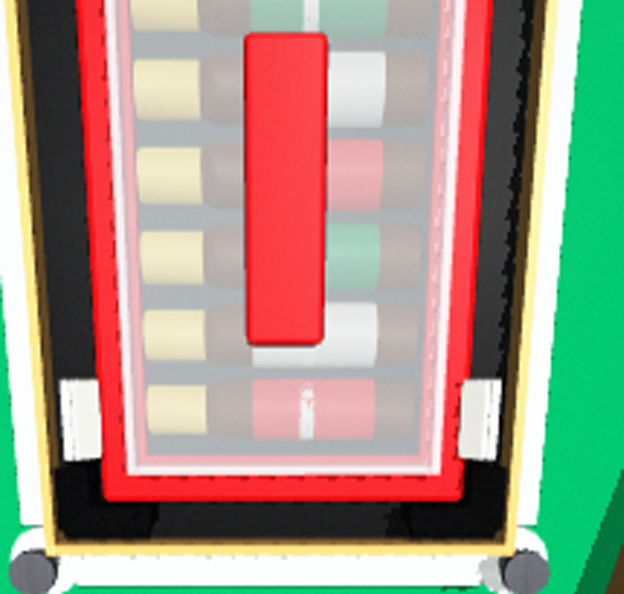

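View pics/s13.png

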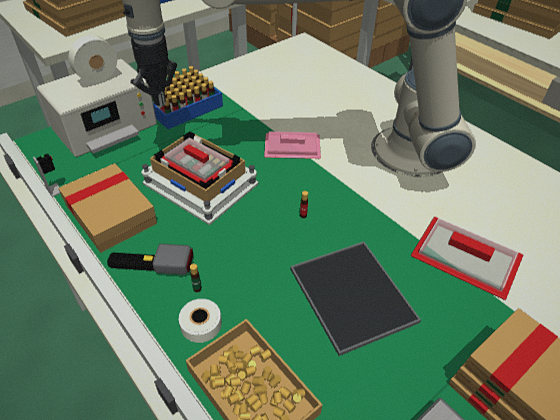

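The close view shows catches b and c overlapping a level flange, and the scene view shows the ampoules, scanner and roll at their starting pixels. I hand in.

```bash
python3 -c "
from cell import hand_in
print(hand_in())"
```

```text
the job is handed in; nothing more can be done
None
```

I laid the clear red-edged cover rib-up in the pack, pressed it under all three catches one after another, and handed the job in at about 42 s. The arm was clear of the pack by then.

| Catch | Push before click | Push after click |
|---|---|---|
| a (+y end) | 13.3 N | 9.5 N |
| b (+x side) | 15.3 N | 13.2 N |
| c (-x side) | 14.4 N | 9.1 N |

- **Catch b:** its force drop read only about 14% while the tool was still moving down, less than the quarter expected. I relied on the later height check instead.
- **Seating:** light touches afterwards met the dome at about z 94.5 at a and b (home is 95, unseated it was 104), and the rib at about 112.5 (home is 113). I did not touch c again; its level flange and the overlapping catch were seen only in the picture.
- **Level:** after the third click the flange measured 109.4 mm wide at ledge height along most of its length, against 110 mm. Catches b and c visibly overlap it. The same measurement in the last picture was cut off at the left by my crop, so I judged that picture by eye.
- **Sprung rest:** the highest push I read was 15.3 N, about 15 mm of its 19 mm travel, so by my readings it stayed off its stops.
- **Surroundings:** the ampoules, scanner and label roll look unmoved in the last scene picture.

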